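# Block the gap in a box of soap

## Robot

A 7-joint arm with a two-finger parallel gripper is mounted at the origin on a cart in front of the work surface, level with it; the furniture and walls round the work are solid. World frame = base frame: x ahead of the robot, y to its left, z up, the work surface at z = 0. Lengths are in m, angles in rad, forces in N, time in s.
With the tool pointing down it reaches from about 0.4 to 0.925 m from the base axis. Payload 4.1 kg.
Tool frame: the origin (TCP) lies at the very end of the fingers, on their centre line; the grasp point (between the pads) lies ctrl.grip_depth behind it (ctrl.grip_depth is the distance from the TCP to the grasp point, in m); z points along the fingers, y is the line along which they close (so a half turn about z gives the same grasp; the last joint's range is limited). The gripper opens to 85 mm and grips with 20 to 120 N. Pads are 22 mm wide; open, the fingers measure 114 mm over their backs; the gripper's body (76 mm by 85 mm) begins 54 mm behind the grasp point. The pads swing forward as they close: fully open they stand 13 mm farther back than shut.
Start: joints at [1.075, 0.398, 0.045, 1.537, -0.019, 1.207, -0.051], TCP at [0.251, -0.6, 0.197] pointing down, gripper open.
Joint ranges: [-2.82, 2.82], [-0.49, 2.23], [-1.37, 1.46], [0, 2.46], [-1.36, 4.5], [0.23, 2], [-2.94, 2.94]. Speed limits (rad/s): [2.57, 2.57, 3.14, 3.14, 3.14, 3.14, 3.14].

## Interface

Orientations are given as a rotation vector (axis times angle).
In Python, from station import readout, get_image, camera_info, order, ctrl gives the robot as it stands. The module is installed in compiled form; this text tells all that it offers.
- The arm moves only by the tool move_arm, never from a script. Its argument "commands" is a list of rows, each a list of 7 numbers: the shift along the tool's x, y, z in units of 100 mm (1.0 is 100 mm), then the turn, a rotation vector about the tool's x, y, z in units of 180 degrees (1.0 is 180 degrees), then the opening, from 0 (shut) to 1 (fully open). A call has 1 to 5 rows; each row is the pose to reach, as a shift and turn from the pose commanded when the call began, along the tool's axes at that moment, turning the shorter way round; what a row does not reach only later rows make up. A row lasts 1/12 s, in which the tool goes at most 41.7 mm and 7.16 degrees, less where a joint would pass 70% of its speed; a pose out of reach is approached as far as the arm can. A call with a number of a shift or a turn outside -1 to 1 is refused whole. A call with a gripper value outside its range is refused whole. The fingers move at their own pace and stop on an object; "newtons" is the grip in N (left out, the last holds). Time passes only in rows, so rows that repeat a pose let the fingers close. It gives the time, the measured TCP pose, the force, the opening and the grip force at its end, in the units of the state.
- readout.observe(): the state, without advancing time (a new reading comes with each control period).
- get_image(name): name is "scene" or "side" or "wrist"; returns the picture (420x560x3 uint8, red, green, blue); there is no depth.
- camera_info(name): a dict with "fovy" (degrees; the focal length in pixels is half the picture's height over the tangent of half this angle, whatever the lens; pixels are square), "cx", "cy" (the principal point, pixels), "dist" ([k1, k2, p1, p2, k3] as OpenCV has them; the pictures are not rectified), "position" and "rotation" of the camera in the world. Camera axes: x right, y up, looking along -z (the intrinsics and any distortion apply to the point x, -y, -z); pixel columns grow to the right and rows downward; lengths in m; the calibration is good to about 2 mm. A picture is of the moment at which its call begins: read the wrist's pose just before it. camera_info takes no time and is no camera call; for the wrist camera it gives the pose at the moment of the call.
- order.sign_off(): hands the job in; it is judged then, once.
The state is a dict: "t": time; "q": joint angles; "joint_vel": joint speeds; "tau": joint torques, N m; "ee_pos": TCP position; "orientation": TCP orientation; "force": force on the tool from outside, world axes, zero at the start; "ft_torque": the same for the moment, N m; "finger_gap": finger opening in m; "grip_force": force on a finger pad.
Only numpy, scipy, OpenCV 4.12 (cv2) and the standard library are available. Lean on these libraries where they do the work, as an engineer would, in place of code of your own. Each camera call takes 0.05 s, during which the arm holds its last target. There are 200 camera calls.

## Task

The row of soap blocks packed in the long plywood box has one gap left in it. Take the wooden spacer that fills that gap (of the three standing on the table, the medium-thick one: the thin one would leave the soaps loose and the thick one does not go in) and stand it upright in the gap, square with the box and right down on the box floor. Leave the soaps in their places and let go of the spacer.

Things in the scene. Friction and masses are not known exactly. Their poses are not given: they have to be found in the camera images.
- spacer_medium: the pale wooden spacer to use: upright block 60 (its x) x 38 thick (its y) x 95 mm high, about 0.1 kg, loose, standing on the table; lower edges along its x bevelled by 6 mm. Origin at the centre of its underside, z up. Near it stand, unlisted, a thin (18 mm) and a thick (64 mm) spacer of the same wood, length and height; the three swap places.
- gap (a point): point on the box floor in the middle of the gap, 6 mm above the table; z up, y along the row of soaps. The gap is 50 mm along y (soap_left on the +y side, soap_right on -y), 76 mm along x between the side walls. Box: plywood, fixed, inside 76 x 254 mm, 6 mm thick, 50 mm high; its middle lies 34 mm towards +y. Soaps rise 57 mm above this point, the seated spacer 95 mm.
- soap_left: one of the lilac soap blocks packed in the box, 71 (its x) x 67 (its y) x 57 mm high, loose; origin at the centre of its underside; on the +y side of the gap, with a third, unlisted soap behind it
- soap_right: one of the lilac soap blocks packed in the box, 71 (its x) x 67 (its y) x 57 mm high, loose; origin at the centre of its underside; on the -y side of the gap, against the box's end wall
Mind the look-alikes: they are no part of the job. Leave any black or orange look-alike of the spacer_medium alone.

How it is judged:
By the outcome, as a careful person would: the job done as asked, in the order asked, and still so for the second after the job is handed in, with the robot touching nothing.
It also fails if it takes over 35 s, if anything falls off the work surface, if the arm or the gripper's body presses on something with over 40 N, if the wrist force passes 120 N, or if a joint passes its speed limit or range.

## Working session

There is one attempt and no reset: what is moved stays moved. The work goes in short steps, Python scripts to look and compute and a tool call to move; the robot and the scene stay as the last step left them, time stands still between calls to the robot, and variables do not carry over. Pictures are saved under pics/ and viewed, at most 10 in all, crops included, and the job is handed in when it is done.

Besides the shell and the picture viewer there is one more tool, called after ">>>" as name([rows], argument=value, ...), one row to a line, values as JSON. move_arm: Moves the arm, as the interface text tells. Its arguments: {"type":"object","properties":{"commands":{"type":"array"},"newtons":{"type":"number"}},"required":["commands"]}

```bash
mkdir -p pics; cat > h.py <<'E'
import numpy as np, cv2
from scipy.spatial.transform import Rotation as R
from station import readout, get_image, camera_info, order, ctrl
def K(i):
    f=210/np.tan(np.radians(i["fovy"])/2); return np.array([[f,0,i["cx"]],[0,f,i["cy"]],[0,0,1.]])
def rot(i):
    r=np.array(i["rotation"],float); return r if r.shape==(3,3) else R.from_rotvec(r).as_matrix()
def cast(i,px,z):
    u=cv2.undistortPoints(np.array(px,float).reshape(-1,1,2),K(i),np.array(i["dist"],float)).reshape(-1,2)
    d=np.c_[u[:,0],-u[:,1],-np.ones(len(u))]@rot(i).T; p=np.array(i["position"])
    return p+d*((z-p[2])/d[:,2])[:,None]
def proj(i,P):
    c=(np.atleast_2d(P)-i["position"])@rot(i)*[1,-1,-1]
    return cv2.projectPoints(c,np.zeros(3),np.zeros(3),K(i),np.array(i["dist"],float))[0].reshape(-1,2)
def save(n,im): cv2.imwrite("pics/"+n,im[...,::-1])
E
python3 - <<'E'
from h import *
print(readout.observe(),ctrl.grip_depth)
a=[get_image(n) for n in("scene","side")]
for n in("scene","side","wrist"): print(n,camera_info(n))
for n,im in zip(("scene","side"),a): save(n+"0.png",im); np.save(n+"0.npy",im)
E
```

```text
{'t': 0.0, 'q': array([ 1.0749671 ,  0.39918578,  0.04502857,  1.53790404, -0.01866732,
        1.2068877 , -0.05068881]), 'joint_vel': array([ 3.66390934e-04,  4.16952822e-04, -4.81330848e-04,  1.57778289e-03,
       -6.18063485e-04,  9.83688826e-04,  8.24117292e-06]), 'tau': array([-8.72281635e-04, -4.75130689e+01,  1.36410523e+00, -2.54222989e+01,
        1.15471621e-02,  9.37487668e-03,  1.77578545e-05]), 'ee_pos': array([ 0.2509558 , -0.59883207,  0.19625676]), 'orientation': array([-3.07806271e+00, -6.19098594e-01,  8.58153110e-04]), 'force': array([0.10206607, 0.1325609 , 0.37949148]), 'ft_torque': array([-0.01798572,  0.03616195, -0.0277465 ]), 'grip_force': 0.0, 'finger_gap': 0.08578983244655124} 0.0187
scene {'fovy': 57.1782900939549, 'cx': 282.81891254506684, 'cy': 207.39157648642575, 'dist': array([-0.02667467,  0.        ,  0.        ,  0.        ,  0.        ]), 'position': array([0.06841559, 0.35907782, 0.5985686 ]), 'rotation': array([ 0.43749651, -0.97163632, -2.1533421 ])}
side {'fovy': 55.51976354396414, 'cx': 281.7757696533759, 'cy': 209.18917693421398, 'dist': array([-0.10694292,  0.        ,  0.        ,  0.        ,  0.        ]), 'position': array([ 0.48379418, -0.91510262,  0.46941981]), 'rotation': array([ 1.11487584, -0.05944001, -0.05098328])}
wrist {'fovy': 64.4566547639051, 'cx': 279.2788681966064, 'cy': 204.7882755092014, 'dist': array([-0.02546405,  0.        ,  0.        ,  0.        ,  0.        ]), 'position': array([ 0.31533847, -0.57278396,  0.3738633 ]), 'rotation': array([-0.24179005,  0.16341095, -1.166969  ])}
```

View pics/scene0.png

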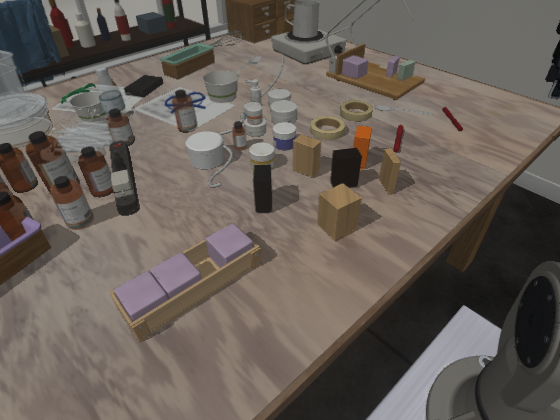

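View pics/side0.png

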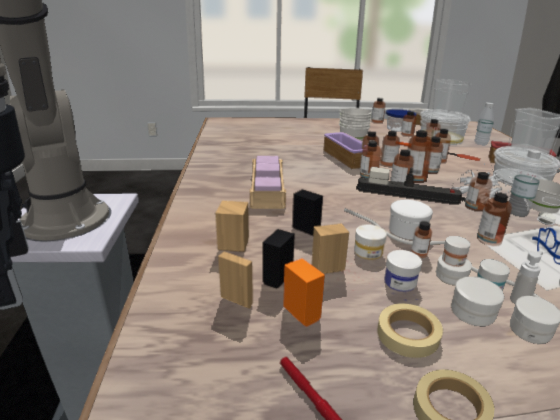

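The scene view shows the box at about (190,275), with its gap between the soaps at (175,272) and (230,243). The spacers are thick (340,212), medium (307,157) and thin (390,170). In the side view the medium spacer is at (330,250). Next I'll enlarge both crops.

```bash
python3 - <<'E'
from h import *
a=np.load("scene0.npy");b=np.load("side0.npy")
r=lambda im,x,y,w,h,s:cv2.resize(im[y:y+h,x:x+w],None,fx=s,fy=s,interpolation=cv2.INTER_CUBIC)
t=np.hstack([r(a,280,125,60,60,6),r(b,300,215,60,60,6)])
save("c1.png",t)
save("c2.png",r(a,105,215,165,120,4.8))
E
```

```text
(no output)
```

View pics/c1.png

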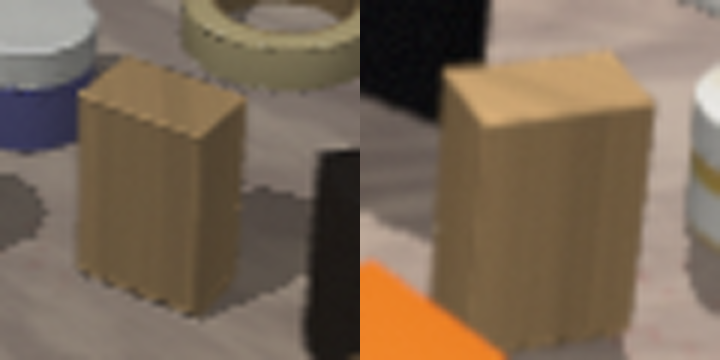

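View pics/c2.png

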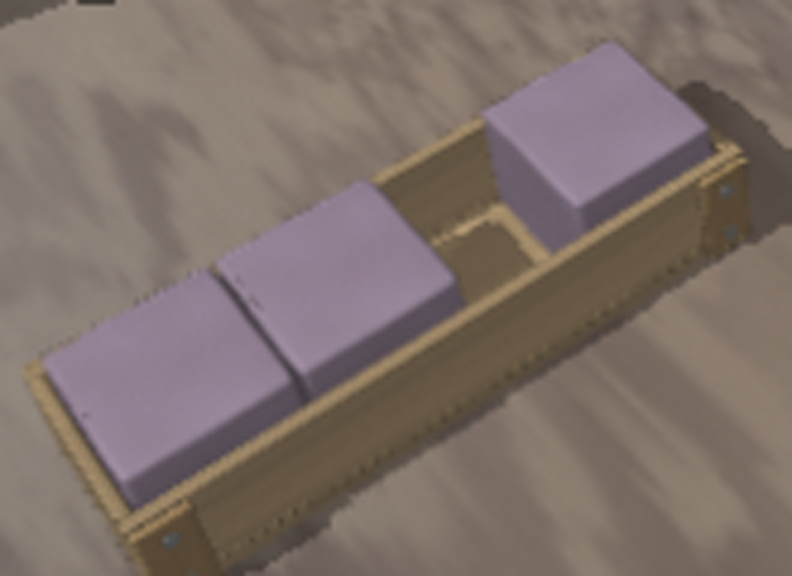

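The first crop shows the four top corners of the medium spacer clearly in both views. The second shows the box rim corners and the soap tops: right soap (485,115),(610,42),(710,128),(578,207), left soap (217,265),(365,180),(462,275),(305,390). I'll cast these corners.

```bash
python3 - <<'E'
from h import *
np.set_printoptions(precision=4,suppress=True)
S,D=camera_info("scene"),camera_info("side")
f=lambda p,x,y,s:(np.array(p,float)+.5)/s-.5+[x,y]
def rect(n,P):
    P=P[:,:2]; print(n,P.mean(0),"sides",np.linalg.norm(np.roll(P,-1,0)-P,axis=1),"ang",np.degrees(np.arctan2(*(np.roll(P,-1,0)-P).T[::-1]))%180)
rect("medS",cast(S,f([(80,95),(128,58),(245,98),(200,138)],280,125,6),.095))
rect("medD",cast(D,f([(83,70),(252,52),(293,103),(127,128)],300,215,6),.095))
rect("R",cast(S,f([(485,115),(610,42),(710,128),(578,207)],105,215,4.8),.063))
rect("L",cast(S,f([(217,265),(365,180),(462,275),(305,390)],105,215,4.8),.063))
print(cast(S,f([(28,370),(125,525),(745,150)],105,215,4.8),.05))
# soap tops in side view by lilac mask
b=np.load("side0.npy").astype(int); 
m=((b[...,2]-b[...,1]>12)&(b[...,2]>100)).astype(np.uint8); m[:,300:]=0
n,l,st,c=cv2.connectedComponentsWithStats(m)
for k in range(1,n):
    if st[k,4]>30: print(st[k],c[k])
o=readout.observe(); print(R.from_rotvec(o["orientation"]).as_matrix())
E
```

```text
medS [ 0.637  -0.2434] sides [0.036  0.0574 0.0364 0.0583] ang [101.6216  12.0479 103.0676  11.7175]
medD [ 0.6366 -0.2425] sides [0.0598 0.0357 0.0583 0.0395] ang [ 10.359   99.9755  14.0459 102.4393]
R [0.5237 0.0863] sides [0.0629 0.0678 0.0636 0.0659] ang [ 89.3733 178.8359  87.6502 178.1541]
L [0.5263 0.2041] sides [0.0635 0.0661 0.0697 0.0729] ang [ 88.8744   0.7891  94.4065 176.008 ]
[[0.5766 0.3068 0.05  ]
 [0.4924 0.3104 0.05  ]
 [0.4799 0.0455 0.05  ]]
[255 156  26  34 788] [267.1802 173.0596]
[[ 0.9223  0.3865 -0.0008]
 [ 0.3865 -0.9223  0.0016]
 [-0.0001 -0.0017 -1.    ]]
```

```bash
python3 - <<'E'
from h import *
np.set_printoptions(precision=3,suppress=True)
S,D=camera_info("scene"),camera_info("side")
print(cast(D,[(279,241),(305,272),(308,197),(237,262),(233,209)],.095)[:,:2],"\n",cast(S,[(346,154),(363,130),(263,168),(391,155),(339,197)],.095)[:,:2])
W=camera_info("wrist");o=readout.observe();T=R.from_rotvec(o["orientation"]).as_matrix()
print("cam in tool",T.T@(np.array(W["position"])-o["ee_pos"]), T.T@rot(W))
# target in tool axes, above spacer
for n,p in(("spacer",(.637,-.243,.21)),("gap",(.5265,.1435,.25))): print(n,T.T@(np.array(p)-o["ee_pos"])*10)
E
```

```text
[[ 0.532 -0.284]
 [ 0.568 -0.384]
 [ 0.611 -0.089]
 [ 0.457 -0.351]
 [ 0.442 -0.148]] 
 [[ 0.531 -0.267]
 [ 0.573 -0.385]
 [ 0.624 -0.089]
 [ 0.455 -0.34 ]
 [ 0.438 -0.135]]
cam in tool [ 0.069  0.    -0.177] [[-0.001  0.962  0.272]
 [ 1.     0.001  0.   ]
 [ 0.     0.272 -0.962]]
spacer [ 4.936 -1.791 -0.134]
gap [ 5.411 -5.783 -0.527]
```

>>> move_arm([
  [0.4,-0.145,-0.01,0,0,0,1],
  [0.8,-0.29,-0.02,0,0,0,1],
  [0.987,-0.358,-0.027,0,0,0,1],
], newtons=40)

```text
t: 0.35
ee_pos: [0.333, -0.524, 0.1995]
orientation: [-3.076, -0.626, -0.005]
force: [1.6, 0.7, 0.4]
finger_gap: 0.0852
grip_force: 0.0
```

>>> move_arm([
  [0.4,-0.145,-0.01,0,0,0,1],
  [0.8,-0.29,-0.02,0,0,0,1],
  [0.987,-0.358,-0.027,0,0,0,1],
])

```text
t: 0.6
ee_pos: [0.4103, -0.4519, 0.2024]
orientation: [-3.075, -0.628, -0.004]
force: [0.7, 1.4, 0.1]
finger_gap: 0.0854
grip_force: 0.0
```

>>> move_arm([
  [0.4,-0.145,-0.01,0,0,0,1],
  [0.8,-0.29,-0.02,0,0,0,1],
  [0.987,-0.358,-0.027,0,0,0,1],
])

```text
t: 0.85
ee_pos: [0.4872, -0.3804, 0.2051]
orientation: [-3.075, -0.629, -0.004]
force: [1.1, 0.5, -1.2]
finger_gap: 0.0855
grip_force: 0.0
```

>>> move_arm([
  [0.4,-0.145,-0.01,0,0,0,1],
  [0.8,-0.29,-0.02,0,0,0,1],
  [0.987,-0.358,-0.027,0,0,0,1],
])

```text
t: 1.1
ee_pos: [0.564, -0.3089, 0.2077]
orientation: [-3.075, -0.628, -0.004]
force: [1.4, 1.0, 0.0]
finger_gap: 0.0851
grip_force: 0.0
```

>>> move_arm([
  [0.4,-0.145,-0.01,0,0,0.03,1],
  [0.8,-0.29,-0.02,0,0,0.059,1],
  [0.987,-0.358,-0.027,0,0,0.059,1],
  [0.987,-0.358,-0.027,0,0,0.059,1],
])

```text
t: 1.43
ee_pos: [0.6417, -0.2352, 0.2098]
orientation: [-3.117, -0.347, -0.004]
force: [-0.6, 2.0, 0.1]
finger_gap: 0.0854
grip_force: 0.0
```

```bash
python3 - <<'E'
from h import *
print(readout.observe()["ee_pos"]); i=camera_info("wrist"); im=get_image("wrist"); save("w1.png",im)
np.save("w1.npy",im); import pickle; pickle.dump(i,open("w1.pkl","wb"))
E
```

```text
[ 0.64168982 -0.23523711  0.20984546]
```

View pics/w1.png

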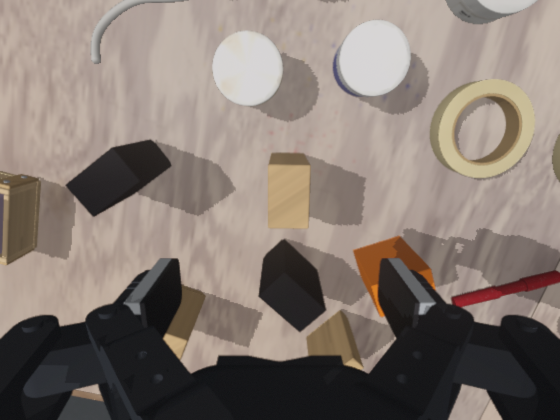

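The wrist view shows the medium spacer's top face with corners near (269,165),(308,165),(310,228),(268,228), and clear space on both sides for the fingers.

```bash
python3 - <<'E'
from h import *
import pickle; i=pickle.load(open("w1.pkl","rb")); o=readout.observe()
P=cast(i,[(269,165),(308,165),(310,228),(268,228)],.095)[:,:2]
print(P.mean(0),np.linalg.norm(np.roll(P,-1,0)-P,axis=1),np.degrees(np.arctan2(*(np.roll(P,-1,0)-P).T[::-1]))%180)
T=R.from_rotvec(o["orientation"]).as_matrix(); print("tool x yaw",np.degrees(np.arctan2(T[1,0],T[0,0])))
for c in (P.mean(0),np.array([.637,-.243])): print(T.T@(np.r_[c,.066]-o["ee_pos"])*10)
E
```

```text
[ 0.63800034 -0.24454482] [0.0344237  0.05895201 0.03905973 0.05891309] [102.71346572  15.79010571 102.75403658  11.28176602]
tool x yaw 12.513370730529369
[-0.02391643  0.05406142  1.43754566]
[-0.0303351   0.03681277  1.43758592]
```

```bash
python3 - <<'E'
from h import *
for k in range(2):
    o=readout.observe();T=R.from_rotvec(o["orientation"]).as_matrix(); print(o["t"],o["ee_pos"],o["orientation"],T[:,2],o["joint_vel"].round(3)); get_image("side")
E
```

```text
1.4833 [ 0.63922078 -0.23908663  0.20976731] [-3.12051594e+00 -3.42120786e-01  2.16118158e-04] [-3.96068416e-04  2.34917648e-03 -9.99997162e-01] [ 0.05  -0.02   0.062  0.027  0.03   0.009  0.008]
1.5333 [ 0.63742908 -0.2423321   0.20988833] [-3.12312912e+00 -3.35956587e-01  2.31684552e-03] [-1.51430569e-03  2.84810417e-04 -9.99998813e-01] [ 0.038 -0.015  0.043  0.015  0.013  0.001  0.   ]
```

>>> move_arm([
  [0,0,0.3,0,0,0,1],
  [0,0,0.65,0,0,0,1],
  [0,0,0.85,0,0,0,1],
  [0,0,0.95,0,0,0,1],
])

```text
t: 1.92
ee_pos: [0.6331, -0.2455, 0.1119]
orientation: [-3.123, -0.326, 0.011]
force: [-0.6, -0.6, -0.9]
finger_gap: 0.0852
grip_force: 0.0
```

>>> move_arm([
  [0,0,0.2,0,0,0,1],
  [0,0,0.35,0,0,0,1],
  [0,0,0.51,0,0,0,1],
  [0,0,0.51,0,0,0,1],
  [0,0,0.51,0,0,0,1],
])

```text
t: 2.33
ee_pos: [0.6363, -0.2451, 0.0649]
orientation: [3.124, 0.329, -0.002]
force: [0.2, 0.7, 0.8]
finger_gap: 0.0852
grip_force: 0.0
```

Position is good. Next I close on the spacer with a moderate grip.

>>> move_arm([
  [0,0,0,0,0,0,0.6],
  [0,0,0,0,0,0,0.5],
  [0,0,0,0,0,0,0.3],
  [0,0,0,0,0,0,0.3],
  [0,0,0,0,0,0,0.3],
], newtons=40)

```text
t: 2.75
ee_pos: [0.6376, -0.2438, 0.0655]
orientation: [3.123, 0.332, 0.001]
force: [-0.6, -0.1, 0.0]
finger_gap: 0.0267
grip_force: 0.0
```

>>> move_arm([
  [0,0,0,0,0,0,0.3],
  [0,0,0,0,0,0,0.3],
  [0,0,0,0,0,0,0.3],
  [0,0,0,0,0,0,0.3],
])

```text
t: 3.08
ee_pos: [0.6372, -0.2436, 0.0648]
orientation: [3.124, 0.332, -0.0]
force: [-0.6, -0.2, 0.1]
finger_gap: 0.0257
grip_force: 0.0
```

The gap of 26 mm with no grip force means the spacer isn't in the fingers. I'll look before doing anything else.

```bash
python3 - <<'E'
from h import *
a=get_image("side"); b=get_image("wrist"); save("s2.png",np.hstack([cv2.resize(a[120:400,150:430],(400,400)),cv2.resize(b[:400,80:480],(400,400))]))
E
```

```text
(no output)
```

View pics/s2.png

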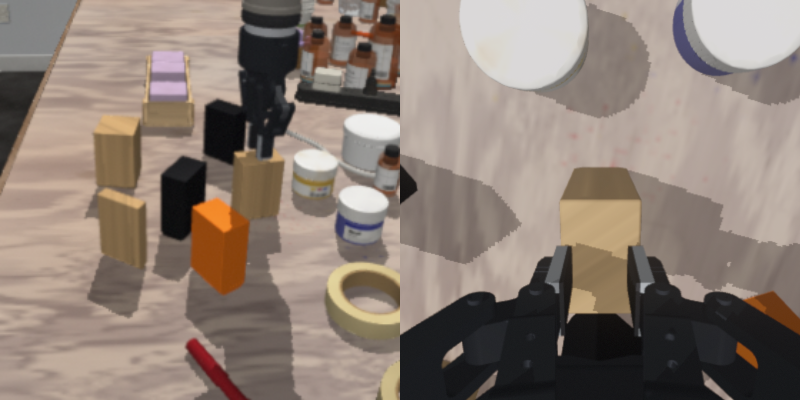

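```bash
python3 - <<'E'
from h import *
np.set_printoptions(precision=3,suppress=True)
o=readout.observe();T=R.from_rotvec(o["orientation"]).as_matrix();print(o["ee_pos"],o["finger_gap"],o["grip_force"])
W=camera_info("wrist");D=camera_info("side");e=np.array(o["ee_pos"])
for dz in (0,-.02,-.04):
  for dy in(-.013,.013,-.019,.019):
    p=e+T@[0,dy,dz]; q=proj(D,p)[0]; w=proj(W,p)[0]
    print(dz,dy,"side crop",(q-[150,120])/.7,"wrist crop",w-[80,0]+[400,0])
E
```

```text
[ 0.637 -0.244  0.065] 0.025654038843033963 0.0
0 -0.013 side crop [254.09  170.843] wrist crop [575.993 237.558]
0 0.013 side crop [261.225 180.167] wrist crop [621.622 237.514]
0 -0.019 side crop [252.497 168.763] wrist crop [565.469 237.564]
0 0.019 side crop [262.927 182.393] wrist crop [632.149 237.499]
-0.02 -0.013 side crop [255.157 158.439] wrist crop [573.361 251.861]
-0.02 0.013 side crop [262.411 167.523] wrist crop [624.126 251.813]
-0.02 -0.019 side crop [253.539 156.413] wrist crop [561.653 251.864]
-0.02 0.019 side crop [264.143 169.692] wrist crop [635.837 251.794]
-0.04 -0.013 side crop [256.242 145.749] wrist crop [570.065 269.783]
-0.04 0.013 side crop [263.617 154.575] wrist crop [627.262 269.731]
-0.04 -0.019 side crop [254.597 143.781] wrist crop [556.877 269.781]
-0.04 0.019 side crop [265.379 156.684] wrist crop [640.455 269.705]
```

```bash
python3 - <<'E'
from h import *
a=get_image("side"); b=get_image("scene"); e=readout.observe()["ee_pos"]
print(proj(camera_info("side"),e),proj(camera_info("scene"),e))
save("s3.png",np.hstack([cv2.resize(a[190:290,280:380],(400,400),interpolation=2),cv2.resize(b[90:190,255:355],(400,400),interpolation=2)]))
E
```

```text
[[330.36207419 242.786982  ]] [[306.3735047  150.96706436]]
```

View pics/s3.png

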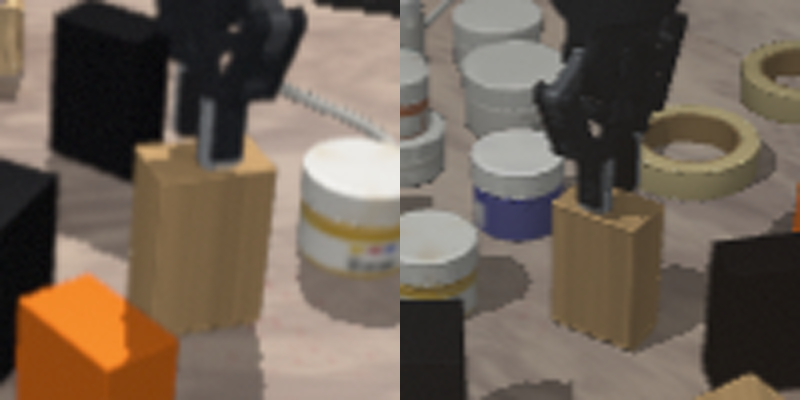

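Both views show the fingertips just above the spacer top, at a real height of about 98 mm. That is roughly 33 mm higher than the reported TCP, so the fingers closed in air. I'll open and go 35 mm lower.

>>> move_arm([
  [0,0,0,0,0,0,0.8],
  [0,0,0,0,0,0,0.8],
  [0,0,0,0,0,0,0.8],
  [0,0,0,0,0,0,0.8],
])

```text
t: 3.62
ee_pos: [0.6372, -0.2437, 0.0648]
orientation: [3.124, 0.332, -0.0]
force: [0.6, -0.3, 0.1]
finger_gap: 0.0682
grip_force: 0.0
```

>>> move_arm([
  [0,0,0.1,0,0,0,0.8],
  [0,0,0.2,0,0,0,0.8],
  [0,0,0.3,0,0,0,0.8],
  [0,0,0.35,0,0,0,0.8],
  [0,0,0.35,0,0,0,0.8],
])

```text
t: 4.03
ee_pos: [0.6354, -0.2431, 0.0271]
orientation: [-3.122, -0.332, 0.006]
force: [-0.6, -0.4, -0.4]
finger_gap: 0.0685
grip_force: 0.0
```

>>> move_arm([
  [0,0,0,0,0,0,0.6],
  [0,0,0,0,0,0,0.45],
  [0,0,0,0,0,0,0.3],
  [0,0,0,0,0,0,0.3],
  [0,0,0,0,0,0,0.3],
])

```text
t: 4.45
ee_pos: [0.6377, -0.2439, 0.0304]
orientation: [3.123, 0.331, 0.002]
force: [0.3, 0.2, 0.6]
finger_gap: 0.0376
grip_force: 40.9
```

Gripped: 37.6 mm at 41 N. Next I lift, turn square with the box, and move to a viewing spot beside the gap.

>>> move_arm([
  [0,0,-0.2,0,0,0,0.3],
  [0,0,-0.5,0,0,0,0.3],
  [0,0,-0.8,0,0,0,0.3],
  [0,0,-1.0,0,0,0,0.3],
])

```text
t: 4.78
ee_pos: [0.6382, -0.244, 0.1327]
orientation: [3.123, 0.332, 0.004]
force: [1.3, -0.7, -1.1]
finger_gap: 0.0371
grip_force: 40.6
```

>>> move_arm([
  [0,0,-0.3,0,0,0.027,0.3],
  [0,0,-0.45,0,0,0.054,0.3],
  [0,0,-0.45,0,0,0.081,0.3],
  [0,0,-0.45,0,0,0.081,0.3],
])

```text
t: 5.12
ee_pos: [0.6379, -0.2438, 0.1765]
orientation: [3.14, -0.069, 0.004]
force: [-0.1, -0.3, -1.9]
finger_gap: 0.0374
grip_force: 40.7
```

>>> move_arm([
  [-0.15,-0.27,0,0,0,0,0.3],
  [-0.33,-0.6,0,0,0,0,0.3],
  [-0.52,-0.945,0,0,0,0,0.3],
])

```text
t: 5.37
ee_pos: [0.5878, -0.1469, 0.1733]
orientation: [-3.141, 0.068, 0.003]
force: [0.5, 1.1, 0.1]
finger_gap: 0.0371
grip_force: 40.7
```

>>> move_arm([
  [-0.18,-0.32,0,0,0,0,0.3],
  [-0.36,-0.65,0,0,0,0,0.3],
  [-0.52,-0.945,0,0,0,0,0.3],
])

```text
t: 5.62
ee_pos: [0.5391, -0.0481, 0.1737]
orientation: [-3.141, 0.062, 0.004]
force: [0.8, 1.3, -1.3]
finger_gap: 0.0375
grip_force: 40.7
```

>>> move_arm([
  [-0.18,-0.32,0,0,0,0,0.3],
  [-0.36,-0.65,0,0,0,0,0.3],
  [-0.52,-0.945,0,0,0,0,0.3],
])

```text
t: 5.87
ee_pos: [0.4913, 0.0482, 0.1739]
orientation: [3.141, -0.062, -0.003]
force: [0.3, 0.6, -1.2]
finger_gap: 0.0377
grip_force: 40.7
```

>>> move_arm([
  [-0.18,-0.33,0,0,0,0,0.3],
  [-0.35,-0.64,0,0,0,0,0.3],
  [-0.47,-0.85,0,0,0,0,0.3],
  [-0.52,-0.945,0,0,0,0,0.3],
  [-0.52,-0.945,0,0,0,0,0.3],
])

```text
t: 6.28
ee_pos: [0.4439, 0.1452, 0.1743]
orientation: [3.141, -0.057, -0.002]
force: [-0.6, -0.2, -1.2]
finger_gap: 0.0375
grip_force: 40.7
```

```bash
python3 - <<'E'
from h import *
import pickle
get_image("side");get_image("side")
print(readout.observe()); i=camera_info("wrist"); im=get_image("wrist"); print(readout.observe()["ee_pos"]); save("w2.png",im)
np.save("w2.npy",im); pickle.dump(i,open("w2.pkl","wb"))
E
```

```text
{'t': 6.3833, 'q': array([-0.11379281,  0.10191438, -0.30536937,  1.97565863,  0.03623228,
        1.06976494, -2.04865466]), 'joint_vel': array([ 0.01997145,  0.00377645,  0.02652118, -0.00794863, -0.00013468,
       -0.00124262, -0.00732043]), 'tau': array([-1.17790639e+00, -2.99974000e+01, -1.58370417e+00, -2.42323619e+01,
       -1.46254431e-01,  6.77983771e-03, -4.00443940e-03]), 'ee_pos': array([0.44592222, 0.14152552, 0.17439272]), 'orientation': array([ 3.13946915e+00, -6.71177632e-02, -3.22556904e-04]), 'force': array([ 0.18131326, -0.11282905, -1.87297353]), 'ft_torque': array([-0.08041425, -0.01465859, -0.02423803]), 'grip_force': 40.74129402637482, 'finger_gap': 0.03692114952745919}
[0.44626038 0.14089294 0.17440026]
```

View pics/w2.png

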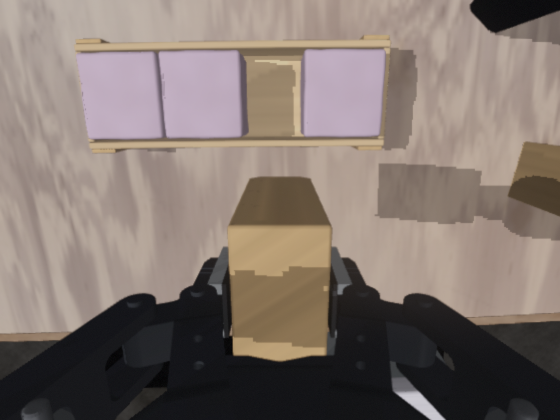

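The wrist view shows the gap between soap edges at columns ≈242 and 304 (rows 52–136), with the side rims at rows ≈46 and 142. The held spacer is upright, with its lower far edge at row 177, columns 252–312.

```bash
python3 - <<'E'
from h import *
import pickle
np.set_printoptions(precision=4,suppress=True)
i=pickle.load(open("w2.pkl","rb")); im=np.load("w2.npy").astype(int); 
m=((im[...,2]-im[...,1]>14)&(im[...,2]>110)).astype(np.uint8); m[160:]=0
n,l,st,c=cv2.connectedComponentsWithStats(cv2.morphologyEx(m,cv2.MORPH_OPEN,np.ones((3,3))))
for k in range(1,n):
    if st[k,4]>500:
        r=cv2.minAreaRect(np.argwhere(l==k)[:,::-1].astype(np.float32)); print(st[k],r)
rows=np.arange(60,131,10)
e=[(np.where(m[y,180:272])[0].max()+180.5, np.where(m[y,272:340])[0].min()+271.5) for y in rows]; print(e)
L=cast(i,[(a,y) for (a,b),y in zip(e,rows)],.063)[:,:2]; Rr=cast(i,[(b,y) for (a,b),y in zip(e,rows)],.063)[:,:2]
M=(L+Rr)/2; print("L",L[[0,-1]],"R",Rr[[0,-1]],"width",np.linalg.norm(L-Rr,axis=1).mean())
# rims: brightness profile along columns at 180..300
g=im.sum(2)
for x in(120,200,272,340): print(x,g[36:58,x],g[130:152,x])
o=readout.observe();T=R.from_rotvec(o["orientation"]).as_matrix();print(o["ee_pos"],np.degrees(np.arctan2(T[1,0],T[0,0])))
B=cast(i,[(252,177),(312,177)],o["ee_pos"][2]-.0304); print("spacer bottom far edge in tool",(B-o["ee_pos"])@T)
Tp=cast(i,[(233,226),(330,226)],o["ee_pos"][2]-.0304+.095); print("top far edge in tool",(Tp-o["ee_pos"])@T)
E
```

```text
[ 159   51   82   87 6675] ((199.89566040039062, 93.87014770507812), (86.7518310546875, 79.82234191894531), 88.09085083007812)
[ 303   50   82   86 6687] ((343.5, 92.5), (85.0, 81.0), 90.0)
[  77   52   85   87 6483] ((119.22758483886719, 95.23104095458984), (89.19085693359375, 78.3118896484375), 85.2363510131836)
[(np.float64(238.5), np.float64(304.5)), (np.float64(238.5), np.float64(304.5)), (np.float64(239.5), np.float64(304.5)), (np.float64(239.5), np.float64(304.5)), (np.float64(240.5), np.float64(303.5)), (np.float64(239.5), np.float64(303.5)), (np.float64(240.5), np.float64(302.5)), (np.float64(240.5), np.float64(303.5))]
L [[0.5565 0.1693]
 [0.5012 0.1718]] R [[0.5541 0.1162]
 [0.4988 0.1184]] width 0.053113668438495076
120 [516 517 517 516 518 513 481 480 508 519 521 519 499 449 329 322 457 515
 543 562 562 560] [561 561 560 559 558 557 548 521 455 330 291 338 433 494 513 518 512 484
 391 255 250 333]
200 [517 520 517 516 492 470 496 518 521 521 515 484 394 324 413 490 529 552
 558 559 557 555] [558 558 556 555 555 545 515 452 365 307 321 423 499 520 520 520 501 473
 485 503 503 505]
272 [478 478 478 478 487 507 515 518 520 518 481 398 317 290 288 294 297 302
 303 335 407 417] [416 416 414 412 405 390 344 296 288 300 422 497 516 518 517 491 441 442
 456 458 457 461]
340 [436 436 435 438 470 508 520 522 521 503 458 364 345 452 516 540 552 557
 556 555 555 555] [552 553 553 552 541 510 427 329 305 388 470 510 523 523 513 487 488 499
 501 502 502 501]
[0.4463 0.1409 0.1744] -2.563015657635833
spacer bottom far edge in tool [[ 0.0288 -0.0178  0.0304]
 [ 0.0288  0.0202  0.0304]]
top far edge in tool [[ 0.0294 -0.0171 -0.0646]
 [ 0.0294  0.0177 -0.0646]]
```

```bash
python3 - <<'E'
from h import *
import pickle
i=pickle.load(open("w2.pkl","rb"))
A=cast(i,[(272,43.5),(272,143.2)],.05); print(A, A.mean(0))
o=readout.observe();T=R.from_rotvec(o["orientation"]).as_matrix()
G=np.r_[A.mean(0)[:2],0]
ax=np.array([np.cos(np.radians(-2.56)),np.sin(np.radians(-2.56))]); m=np.array([.5277,.1439]); c=m+ax*((G[:2]-m)@ax)
print("gap",c); d=T.T@(np.r_[c,o["ee_pos"][2]]-o["ee_pos"]); print("tool shift for TCP at gap",d*10, "minus spacer offset",(d-[-.001,.001,0])*10)
E
```

```text
[[0.56987517 0.1419029  0.05      ]
 [0.48772444 0.14596647 0.05      ]] [0.52879981 0.14393468 0.05      ]
gap [0.52879606 0.14385099]
tool shift for TCP at gap [ 8.23208404e-01 -6.64591319e-02 -2.22348291e-04] minus spacer offset [ 8.33208404e-01 -7.64591319e-02 -2.22348291e-04]
```

>>> move_arm([
  [0.3,-0.025,0,0,0,0,0.3],
  [0.6,-0.05,0,0,0,0,0.3],
  [0.77,-0.07,0,0,0,0,0.3],
  [0.83,-0.075,0,0,0,0,0.3],
  [0.83,-0.075,0,0,0,0,0.3],
])

```text
t: 6.85
ee_pos: [0.5305, 0.1445, 0.1741]
orientation: [3.14, -0.073, -0.001]
force: [-0.6, 1.3, -0.9]
finger_gap: 0.0375
grip_force: 40.7
```

>>> move_arm([
  [0,0,0.2,0,0,0,0.3],
  [0,0,0.4,0,0,0,0.3],
  [0,0,0.55,0,0,0,0.3],
  [0,0,0.6,0,0,0,0.3],
  [0,0,0.6,0,0,0,0.3],
])

```text
t: 7.27
ee_pos: [0.5269, 0.1455, 0.1133]
orientation: [3.139, -0.068, -0.006]
force: [-0.1, -0.8, -0.7]
finger_gap: 0.0373
grip_force: 40.8
```

>>> move_arm([
  [0,0,0,0,0,0,0.3],
  [0,0,0,0,0,0,0.3],
  [0,0,0,0,0,0,0.3],
])

```text
t: 7.52
ee_pos: [0.5297, 0.147, 0.1161]
orientation: [-3.14, 0.068, -0.003]
force: [-0.2, -0.5, -0.6]
finger_gap: 0.0375
grip_force: 40.8
```

```bash
python3 - <<'E'
from h import *
o=readout.observe();T=R.from_rotvec(o["orientation"]).as_matrix();print(o["ee_pos"],T[:,2],np.degrees(np.arctan2(T[1,0],T[0,0])),o["force"])
print((T.T@(np.array([.5288,.14385,o["ee_pos"][2]])-o["ee_pos"])+[.001,-.001,0])*10)
a=get_image("scene"); b=get_image("wrist"); save("s4.png",np.hstack([cv2.resize(a[200:330,100:270],(510,390),interpolation=2),cv2.resize(b[:390,140:420],(280,390))]))
E
```

```text
[0.52966958 0.14701358 0.11605493] [ 2.21924392e-03  4.39478171e-04 -9.99997441e-01] -2.4699799133071285 [-0.17414757 -0.45182123 -0.60091926]
[ 2.67569216e-03  2.19811904e-02 -3.32013202e-05]
```

View pics/s4.png

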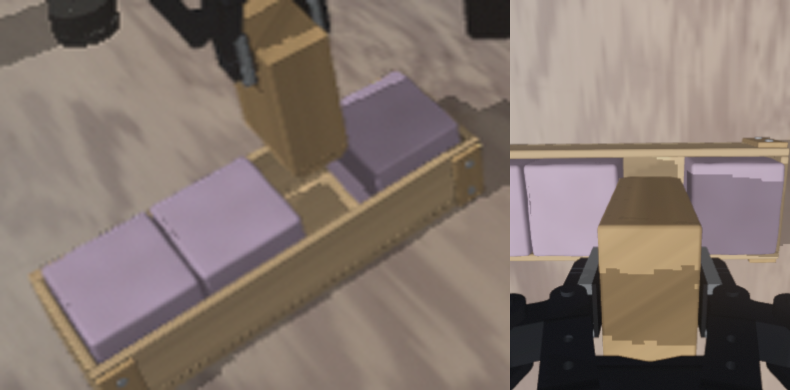

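The spacer hangs over the gap about 2 mm towards +y. I correct that and lower it.

>>> move_arm([
  [0,0.02,0,0,0,0,0.3],
  [0,0.02,0,0,0,0,0.3],
  [0,0.02,0.1,0,0,0,0.3],
  [0,0.02,0.2,0,0,0,0.3],
  [0,0.02,0.3,0,0,0,0.3],
])

```text
t: 8.03
ee_pos: [0.5284, 0.1447, 0.0835]
orientation: [3.141, -0.067, -0.001]
force: [-0.3, -0.2, -2.2]
finger_gap: 0.0374
grip_force: 40.8
```

>>> move_arm([
  [0,0,0.08,0,0,0,0.3],
  [0,0,0.16,0,0,0,0.3],
  [0,0,0.24,0,0,0,0.3],
  [0,0,0.3,0,0,0,0.3],
  [0,0,0.3,0,0,0,0.3],
])

```text
t: 8.45
ee_pos: [0.5276, 0.1445, 0.0531]
orientation: [3.14, -0.067, -0.004]
force: [-0.7, 0.3, -1.1]
finger_gap: 0.0374
grip_force: 40.8
```

>>> move_arm([
  [0,0,0.05,0,0,0,0.3],
  [0,0,0.1,0,0,0,0.3],
  [0,0,0.14,0,0,0,0.3],
  [0,0,0.14,0,0,0,0.3],
  [0,0,0.14,0,0,0,0.3],
])

```text
t: 8.87
ee_pos: [0.5287, 0.1448, 0.0406]
orientation: [3.141, -0.067, -0.0]
force: [0.6, -0.1, -0.4]
finger_gap: 0.0373
grip_force: 40.8
```

>>> move_arm([
  [0,0,0.01,0,0,0,0.3],
  [0,0,0.02,0,0,0,0.3],
  [0,0,0.03,0,0,0,0.3],
  [0,0,0.03,0,0,0,0.3],
])

```text
t: 9.2
ee_pos: [0.5287, 0.1448, 0.0377]
orientation: [3.141, -0.068, -0.0]
force: [0.3, 0.4, -1.8]
finger_gap: 0.0374
grip_force: 40.8
```

>>> move_arm([
  [0,0,0.01,0,0,0,0.3],
  [0,0,0.02,0,0,0,0.3],
  [0,0,0.02,0,0,0,0.3],
])

```text
t: 9.45
ee_pos: [0.529, 0.1449, 0.0363]
orientation: [3.141, -0.068, 0.0]
force: [-2.5, -0.6, 4.1]
finger_gap: 0.0374
grip_force: 41.2
```

The spacer touches the floor at the predicted height (about 4 N). I release it and back off.

>>> move_arm([
  [0,0,0,0,0,0,0.48],
  [0,0,0,0,0,0,0.55],
  [0,0,0,0,0,0,0.65],
  [0,0,0,0,0,0,0.7],
  [0,0,0,0,0,0,0.7],
], newtons=20)

```text
t: 9.87
ee_pos: [0.5288, 0.1448, 0.0357]
orientation: [3.141, -0.068, 0.0]
force: [-0.1, 0.9, 0.7]
finger_gap: 0.0597
grip_force: 0.0
```

>>> move_arm([
  [0,0,-0.1,0,0,0,0.7],
  [0,0,-0.25,0,0,0,0.7],
  [0,0,-0.45,0,0,0,0.7],
  [0,0,-0.7,0,0,0,0.7],
  [0,0,-1.0,0,0,0,0.7],
])

```text
t: 10.28
ee_pos: [0.5277, 0.1445, 0.1364]
orientation: [3.14, -0.067, -0.004]
force: [1.4, 0.9, -0.3]
finger_gap: 0.0597
grip_force: 0.0
```

>>> move_arm([
  [-0.25,0,0,0,0,0,0.7],
  [-0.55,0,0,0,0,0,0.7],
  [-0.7,0,0,0,0,0,0.7],
  [-0.7,0,0,0,0,0,0.7],
])

```text
t: 10.62
ee_pos: [0.4555, 0.1481, 0.1364]
orientation: [3.14, -0.064, -0.002]
force: [-0.9, -0.3, 0.6]
finger_gap: 0.06
grip_force: 0.0
```

```bash
python3 - <<'E'
from h import *
import pickle
get_image("side"); i=camera_info("wrist");b=get_image("wrist"); a=get_image("scene"); o=readout.observe(); print(o["t"],o["ee_pos"],o["force"])
pickle.dump(i,open("w3.pkl","wb"));np.save("w3.npy",b)
save("s5.png",np.hstack([cv2.resize(a[200:330,100:270],(400,306),interpolation=2),cv2.resize(b[:306,60:460],(400,306))]))
E
```

```text
10.7667 [0.45995677 0.14790039 0.13654085] [0.6809303  0.23747941 0.08932089]
```

View pics/s5.png

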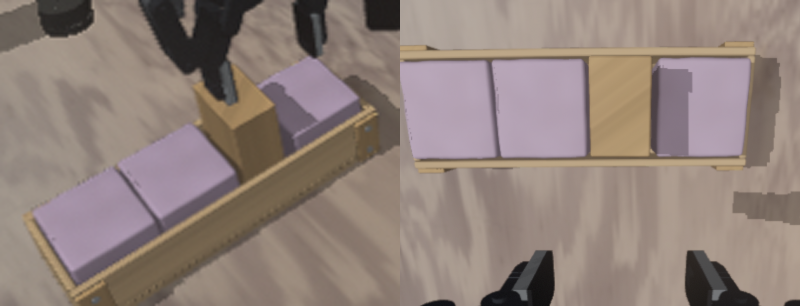

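The last view shows the spacer upright and square in the gap, with the soaps in their places and the gripper well clear. I'm handing in.

```bash
python3 -c "
from station import order; print(order.sign_off())"
```

```text
the job is handed in; nothing more can be done
None
```

The medium spacer is standing upright and square in the gap on the box floor, released, with the soaps still in their places; I handed the job in at about 10.8 s, and the sign-off gave no verdict.

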